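Fit the clamp plate over the guide rod of a moulding jig

TASK

Pick up the drilled aluminium clamp plate by its upright rib and lower it squarely over the tall steel rod of the moulding jig, letting the plate itself push the stiff rubber collar down the rod ahead of it. Turn the plate so that its forked end drops over the short dowel, press it down for a second with about 20 N to bed it fully home, flush on the plaster blocks, and let go. Do not force it if it binds, do not push on the jig or its collar with the gripper, and leave everything else on the bench where it is.

Things in the scene. Friction and masses are not known exactly. Their poses are not given: they have to be found in the camera images.
- jig: Moulding jig, fixed to the bench: timber base (x -55 to +150, y -50 to +50, 40 mm high) with two white plaster blocks on it, a tall steel rod and a short steel dowel. Origin: on the rod's axis at bench level, z up, +x from the rod to the dowel.
- plaster_blocks: the two white plaster mould blocks fixed on the jig, on which the plate must rest: 15 mm high, 80 mm wide, tops 55 mm above the bench, at x -50 to -22 mm and +22 to +140 mm from the rod's axis. Origin: on the rod's axis at their underside (40 mm above the bench), axes as the jig
- rod_tip (a point): centre of the vertical steel rod's top, 175 mm above the bench. Rod 16 mm across, last 4 mm tapered to 10 mm across; it stands 120 mm above the plaster
- dowel_top (a point): centre of the steel dowel's top, 65 mm above the bench (10 mm above the plaster), 115 mm from the rod's axis along the jig's +x. Dowel 12 mm across with a 1 mm chamfer
- collar (a joint): height of the black rubber collar above its home at the rod's foot, m; starts 0.030 to 0.055. The collar (32 mm across, 14 mm high, round the rod) grips the rod: it stays where it is and slides only under about 6 N. Its top is 54 mm + this value above the bench; at 0 it is fully down, 1 mm below the plaster's top
- clamp_plate: Loose aluminium plate, 0.29 to 0.45 kg, flat on the bench: 14 mm thick, x -35 to +128, y -30 to +30 mm. Origin: on the bore's axis at the underside, z up, +x from bore to forked end. The 17.6 mm bore runs 36 mm through plate and a round boss (32 mm across, 22 mm high, on top), so it binds if tilted. Fork: open slot 13.6 mm wide from x = +100 mm to the end, to fit over the dowel
- plate_rib (a point): grasp point on the plate's upright rib: 75 mm from the bore's axis along the plate's +x, 45 mm above its underside. The rib is 12 mm thick (in y), spans x +55 to +95 mm, z 14 to 60 mm above the underside; grasp it from above across its thickness
- modelling_spatula: a spatula 170 mm long lying flat near the robot, between the jig's and the plate's places (bystander); origin below its middle
- spacer_ring: a loose steel ring, 42 mm across, 14 mm thick, lying beyond the task's things (bystander; no handle, not the part to fit); origin at the centre of its underside
- pigment_jar: closed dark blue stoneware jar with a white cap, 68 mm across, 85 mm tall (bystander); origin at the centre of its underside
- mixing_cup: white open plastic cup, 84 mm across, 75 mm tall (bystander); origin at the centre of its underside
- timber_offcut: timber block 90 x 60 x 40 mm (bystander); origin at the centre of its underside
- mallet: hammer 260 mm long lying flat on the right side (bystander); origin below its middle
- sketchbook: closed sketchbook 210 x 150 x 12 mm on the left side (bystander); origin at the centre of its underside
Not all that is in view belongs to the job. Of the things shaped like the clamp_plate, the aluminium one is meant.

How it is judged:
By the outcome, as a careful person would: the job done as asked, in the order asked, and still so for the second after the job is handed in, with the robot touching nothing.
It also fails if it takes over 59 s, if anything falls off the work surface, if the arm or the gripper's body presses on something with over 40 N, if the wrist force passes 120 N, or if a joint passes its speed limit or range.

ROBOT

A 6-joint arm with a two-finger parallel gripper is mounted at the origin on the work surface. World frame = base frame: x ahead of the robot, y to its left, z up, the work surface at z = 0. Lengths are in m, angles in rad, forces in N, time in s.
With the tool pointing down it reaches from about 0.35 to 0.975 m from the base axis. Payload 4.9 kg.
Tool frame: the origin (TCP) lies midway between the tips of the shut fingers; the grasp point (between the pads) lies 19 mm behind it; z points along the fingers, y is the line along which they close (so a half turn about z gives the same grasp; the last joint's range is limited). The gripper opens to 85 mm and grips with 20 to 120 N. Pads are 22 mm wide; open, the fingers measure 114 mm over their backs; the gripper's body (76 mm by 85 mm) begins 54 mm behind the grasp point. The pads swing forward as they close: fully open they stand 13 mm farther back than shut.
Start: joints at [-1.414, 0.053, 1.613, -0, 1.476, -0.119], TCP at [0.17, -0.601, 0.211] pointing down, gripper open.
Joint ranges: [-3.01, 3.01], [-1.01, 2.22], [0.06, 2.58], [-1.02, 4.17], [0.09, 2.62], [-3.14, 3.14]. Speed limits (rad/s): [2.57, 2.57, 3.14, 3.14, 3.14, 3.14].

INTERFACE

Orientations are given as a unit quaternion [w, x, y, z].
In Python, from plant import state, grab_frame, job_done, cut_out, place_of gives the robot as it stands.
- The arm moves only by the tool jog_arm, never from a script. Its argument "motion" is text: rows parted by semicolons, each of 7 numbers parted by spaces: the opening in per cent of the stroke, from 0 (shut) to 100 (fully open), then the shift along the tool's x, y, z as a fraction of full scale, then the turn, a rotation vector about the tool's x, y, z as a fraction of full scale. A call has exactly 5 rows; each row is the pose to reach, as a shift and turn from the pose commanded when the call began, along the tool's axes at that moment; what a row does not reach only later rows make up. Full scale, the value 1, is 50 cm for a shift and 1.5 rad for a turn. A row lasts 1/8 s, in which the tool goes at most 62.5 mm and 10.7 degrees, less where a joint would pass 70% of its speed; a pose out of reach is approached as far as the arm can. A call with a number of a shift or a turn outside -1 to 1 is refused whole. A call with a gripper value outside its range is refused whole. The fingers move at their own pace and stop on an object; the grip force is fixed at half the most. Time passes only in rows, so rows that repeat a pose let the fingers close, or fill a call up. It gives the time, the measured TCP pose, the force, the opening and the grip force at its end, in the units of the state.
- state(): the state, without advancing time (a new reading comes with each control period).
- grab_frame(name): name is "side" or "top"; returns a dict with "color" (384x512x3 uint8, red, green, blue), "range_z" (384x512 float32, m along the optical axis (not along the pixel's ray), 0 where there is no reading), "intrinsics" (3x3 intrinsics, pixels), "world_from_camera" (4x4, takes a point from camera to world coordinates). Camera axes: x right, y up, looking along -z (the intrinsics and any distortion apply to the point x, -y, -z); pixel columns grow to the right and rows downward; lengths in m; the calibration is good to about 2 mm. A picture is of the moment at which its call begins.
- job_done(): hands the job in; it is judged then, once.
Trained networks look in the newest picture that a camera, given by its name, has taken for a name from the list of things; names that differ only in an ending like _2 or _b are one class to them, and where a whole thing is asked for, a point or a joint stands for the part that bears it (a point fixed in the world has none). Each returns a list of dicts, best first, with "p" (0 to 1); they miss things now and then, are a little off and sometimes report something else, mostly with a low value. They report only what shows in the picture. A call takes as long as a camera call. They do not tell look-alikes from the thing itself.
- cut_out(camera, thing): "pixels" (384x512 bool, what is visible of it).
- place_of(camera, thing): "at" ([x, y, z] in m, in world coordinates, good to about 4 mm: a listed point, or the origin of a listed thing).
The state is a dict: "time": time; "joint_pos": joint angles; "joint_vel": joint speeds; "joint_efforts": joint torques, N m; "tool_pos": TCP position; "tool_rot": TCP orientation; "contact_force": force on the tool from outside, world axes, zero at the start; "ft_torque": the same for the moment, N m; "gripper_width": opening from 0.0 (shut) to 1.0 (fully open); "grasp_force": force on a finger pad.
Only numpy, scipy, OpenCV 4.12 (cv2) and the standard library are available. Lean on these libraries where they do the work, as an engineer would, in place of code of your own. Each camera call takes 0.05 s, during which the arm holds its last target. There are 200 camera calls.

## Working session

There is one attempt and no reset: what is moved stays moved. The work goes in short steps, Python scripts to look and compute and a tool call to move; the robot and the scene stay as the last step left them, time stands still between calls to the robot, and variables do not carry over. Pictures are saved under pics/ and viewed, at most 10 in all, crops included, and the job is handed in when it is done.

Besides the shell and the picture viewer there is one more tool, called after ">>>" as name(argument=value, ...), one argument or row to a line, values as JSON. jog_arm: Moves the arm, as the interface text tells. Shift numbers are shares of 50 cm and turn numbers shares of 1.5 rad, none past 1 either way. Its arguments: {"type":"object","properties":{"motion":{"type":"string"}},"required":["motion"]}

```bash
ls; mkdir -p pics; cat > h.py <<'E'
import numpy as np, cv2
from plant import state, grab_frame, job_done, cut_out, place_of
from scipy.spatial.transform import Rotation as R
def cloud(f):
    K=f["intrinsics"];z=f["range_z"];T=f["world_from_camera"]
    v,u=np.mgrid[:z.shape[0],:z.shape[1]]
    P=np.stack([(u-K[0,2])/K[0,0]*z,-(v-K[1,2])/K[1,1]*z,-z],-1)
    W=P@T[:3,:3].T+T[:3,3]; W[z<=0]=np.nan
    return W
def save(n,im): cv2.imwrite("pics/"+n,cv2.cvtColor(im,cv2.COLOR_RGB2BGR))
E
python3 - <<'E'
from h import *
print(state())
for c in ("top","side"):
    f=grab_frame(c); save(c+"0.png",f["color"]); np.savez(c+"0.npz",**f)
    print(c,f["intrinsics"].round(1).tolist(),f["world_from_camera"].round(3).tolist(),[k for k in f])
    for t in ("clamp_plate","plate_rib","jig","plaster_blocks","rod_tip","dowel_top","collar"):
        try: print(t,[(round(float(d["p"]),2),np.round(d["at"],3).tolist()) for d in place_of(c,t)])
        except Exception as e: print(t,repr(e))
E
```

```text
pics
{'time': 0.0, 'joint_pos': array([-1.41401239e+00,  5.33957704e-02,  1.61428831e+00, -1.13774204e-05,
        1.47599872e+00, -1.19000859e-01]), 'joint_vel': array([ 1.16612670e-03, -2.60064116e-05,  1.00391614e-03, -1.54153734e-03,
        9.26441653e-04,  4.77529483e-04]), 'joint_efforts': array([-2.53536375e-03, -3.93679297e+01, -3.70180464e+01, -3.03299221e-04,
        7.01511206e-03, -1.10681256e-05]), 'tool_pos': array([ 0.17008107, -0.6007231 ,  0.20944234]), 'tool_rot': array([-1.04478272e-03,  9.90507283e-01,  1.37456287e-01, -2.54035126e-05]), 'contact_force': array([-0.42175974, -0.31175085, -0.76717745]), 'ft_torque': array([0.00055116, 0.00530001, 0.04389107]), 'grasp_force': 0.0, 'gripper_width': 1.0009150161914158}
top [[416.2, 0.0, 254.4], [0.0, 416.2, 195.5], [0.0, 0.0, 1.0]] [[0.002, 0.982, -0.191, 0.295], [-1.0, 0.002, -0.003, -0.008], [-0.003, 0.191, 0.982, 1.286], [0.0, 0.0, 0.0, 1.0]] ['color', 'range_z', 'intrinsics', 'world_from_camera']
clamp_plate [(0.8, [0.457, -0.166, 0.0]), (0.55, [0.294, -0.166, -0.005])]
plate_rib [(0.95, [0.532, -0.159, 0.049]), (
[... 482 characters left out ...]
.286, -0.663, 0.692, 0.79], [0.005, 0.721, 0.693, 0.917], [0.0, 0.0, 0.0, 1.0]] ['color', 'range_z', 'intrinsics', 'world_from_camera']
clamp_plate [(0.9, [0.293, -0.164, -0.002]), (0.61, [0.455, -0.174, -0.003])]
plate_rib [(0.87, [0.531, -0.166, 0.04]), (0.7, [0.308, -0.237, 0.044])]
jig [(0.67, [0.467, 0.233, -0.002]), (0.5, [0.759, -0.008, -0.002])]
plaster_blocks [(0.66, [0.766, -0.145, 0.0]), (0.57, [0.466, 0.236, 0.04])]
rod_tip [(0.74, [0.468, 0.235, 0.175])]
dowel_top [(0.86, [0.583, 0.224, 0.062])]
collar ValueError('it knows: clamp_plate, dowel_top, jig, mallet, mixing_cup, modelling_spatula, pigment_jar, plaster_blocks, plate_rib, rod_tip, sketchbook, spacer_ring, timber_offcut')
```

View pics/top0.png

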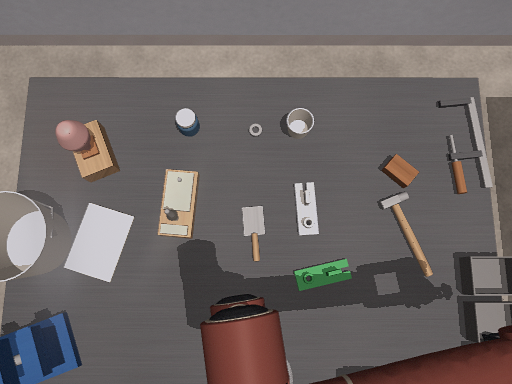

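View pics/side0.png

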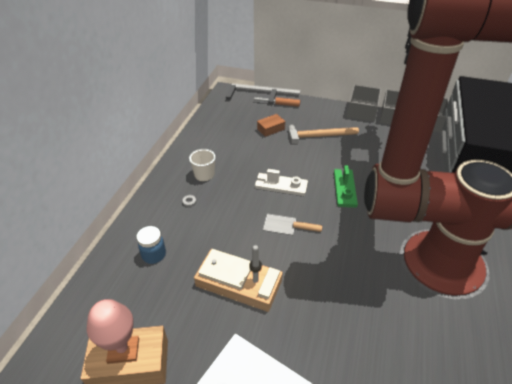

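Top view: the aluminium plate is at (306,208), with its bore at (308,222) and its fork away from the robot. The green one at (322,274) is the look-alike. The jig rod is at (171,213) and its dowel at (180,180); the side view shows the collar partway up the rod at (256,266). Next I measure precisely from depth.

```bash
cat > m.py <<'E'
from h import *
def rect(p):
    (c,s,a)=cv2.minAreaRect((p*1000).astype(np.float32)); return np.round(c,1),np.round(s,1),round(a,2)
for c in ("top","side"):
    f=dict(np.load(c+"0.npz")); W=cloud(f); col=f["color"].astype(int); 
    X,Y,Z=W[...,0],W[...,1],W[...,2]
    print(c,"bench z",np.nanmedian(Z[(abs(X-.5)<.05)&(abs(Y-.12)<.02)]).round(4))
    box=(X>.38)&(X<.65)&(Y>-.24)&(Y<-.09)
    def med(n,m,rob=True):
        p=W[m]; 
        if len(p)==0: print(n,"none");return
        print(n,len(p),p.mean(0).round(4),"rect",rect(p[:,:2]))
    bright=col.min(-1)>110
    med("plate",box&(Z>.009)&(Z<.019)&bright)
    med("plateall",box&(Z>.006))
    med("rib",box&(Z>.05)&(Z<.068))
    med("boss",box&(Z>.029)&(Z<.042)&(X<.50))
    jb=(X>.38)&(X<.65)&(Y>.15)&(Y<.31)
    med("plaster",jb&(Z>.049)&(Z<.060)&bright)
    med("jigall",jb&(Z>.034)&(Z<.06))
    med("base",jb&(Z>.034)&(Z<.046))
    med("rodtop",jb&(Z>.165)&(Z<.185))
    med("rod",jb&(Z>.115)&(Z<.185))
    med("dowel",jb&(Z>.060)&(Z<.07)&(X>.54))
    m=jb&(Z>.07)&(Z<.2); print(np.sort(Z[m].round(3)))
    # colour of dark collar
    d=jb&(Z>.06)&(col.max(-1)<60); print("dark z",np.sort(Z[d].round(3)))
E
python3 m.py
python3 - <<'E'
import cv2
t=cv2.imread('pics/top0.png');s=cv2.imread('pics/side0.png')
a=cv2.resize(t[165:245,285:330],None,fx=6,fy=6,interpolation=cv2.INTER_CUBIC)
b=cv2.resize(t[160:245,150:205],None,fx=6,fy=6,interpolation=cv2.INTER_CUBIC)[:480]
import numpy as np
cv2.imwrite('pics/crop0.png',np.hstack([a,b]))
E
```

```text
top bench z -0.0006
plate 745 [ 0.5013 -0.1641  0.0133] rect (array([ 503.7, -164.4]), array([163.6,  60.6]), 4.27)
plateall 971 [ 0.5002 -0.1639  0.0177] rect (array([ 530.1, -159.9]), array([217.4, 138.8]), 2.83)
rib 58 [ 0.5314 -0.1619  0.0582] rect (array([ 532.2, -161.9]), array([39.7, 11.6]), 3.97)
boss 59 [ 0.4566 -0.1676  0.0349] rect (array([ 457.3, -168. ]), array([27.6, 28.2]), 45.09)
plaster 1195 [0.5257 0.2282 0.0543] rect (array([514.1, 229.3]), array([ 80.5, 190.9]), 84.79)
jigall 2023 [0.5146 0.226  0.0486] rect (array([516.6, 228.9]), array([100.3, 206. ]), 85.25)
base 758 [0.4976 0.2227 0.0394] rect (array([516.6, 228.9]), array([100.3, 206. ]), 85.25)
rodtop 27 [0.4684 0.2326 0.1727] rect (array([468.5, 233.8]), array([11.7, 14. ]), 3.34)
rod 54 [0.4668 0.2307 0.1578] rect (array([467.7, 233.1]), array([13.5, 15.4]), 3.34)
dowel 15 [0.5765 0.2223 0.064 ] rect (array([570.1, 219.8]), array([62. , 27.9]), 63.37)
[0.098 0.099 0.099 0.099 0.1   0.101 0.102 0.102 0.102 0.103 0.103 0.103
 0.104 0.104 0.105 0.105 0.105 0.105 0.106 0.106 0.106 0.106 0.106 0.106
 0.106 0.10
[... 2537 characters left out ...]
0.137 0.137 0.138 0.138 0.138 0.139 0.141 0.141 0.141 0.142 0.142 0.143
 0.143 0.143 0.144 0.144 0.145 0.146 0.147 0.148 0.148 0.148 0.148 0.15
 0.151 0.151 0.151 0.152 0.152 0.152 0.153 0.154 0.154 0.155 0.155 0.155
 0.155 0.156 0.158 0.158 0.158 0.159 0.159 0.159 0.161 0.161 0.162 0.163
 0.163 0.163 0.164 0.165 0.165 0.166 0.166 0.166 0.167 0.167 0.168 0.168
 0.168 0.169 0.17  0.17  0.171 0.171 0.171 0.172 0.172 0.172 0.172 0.172
 0.173 0.173 0.173 0.173 0.173 0.174 0.174 0.174 0.174 0.174 0.174 0.174
 0.175 0.175 0.175 0.175 0.175 0.175 0.176 0.176]
dark z [0.101 0.101 0.103 0.104 0.104 0.106 0.106 0.106 0.107 0.107 0.107 0.107
 0.108 0.108 0.108 0.108 0.108 0.109 0.109 0.109 0.109 0.11 ]
```

View pics/crop0.png

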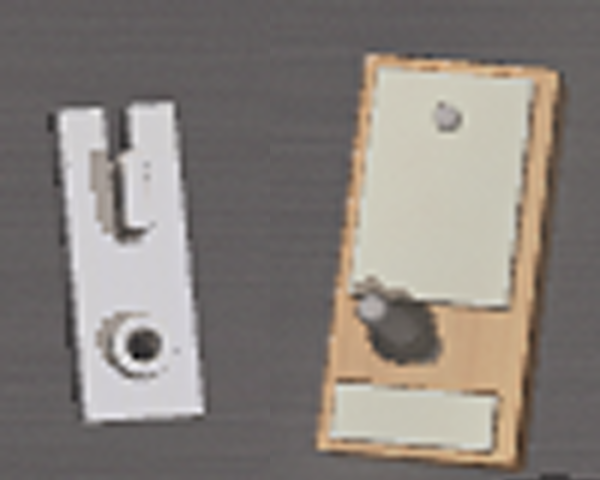

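Both cameras agree: the plate's bore is at (0.457,-0.168) with yaw +4.2°, and the rib at (0.532,-0.162). The jig's rod is at (0.4686,0.2335) with yaw -4.75°, and the collar top is about 0.109 high. Moving towards the plate.

>>> jog_arm(
  motion="100 0.09 -0.064 0.016 0 0 0; 100 0.187 -0.13 0.032 0 0 0; 100 0.28 -0.194 0.048 0 0 0; 100 0.374 -0.26 0.064 0 0 0; 100 0.468 -0.324 0.08 0 0 0",
)

```text
time: 1.32
tool_pos: [0.3522, -0.3803, 0.1708]
tool_rot: [0.0, 0.991, 0.137, 0.0]
contact_force: [0.4, 0.2, 0.3]
gripper_width: 1.002
grasp_force: 0.0
```

>>> jog_arm(
  motion="100 0.094 -0.065 0.016 0 0 0.03; 100 0.187 -0.13 0.032 0 0 0.07; 100 0.28 -0.194 0.048 0 0 0.1; 100 0.374 -0.26 0.064 0 0 0.135; 100 0.468 -0.324 0.08 0 0 0.135",
)

```text
time: 1.95
tool_pos: [0.5335, -0.1606, 0.1309]
tool_rot: [0.0, 0.999, 0.037, 0.0]
contact_force: [0.4, -0.2, 1.4]
gripper_width: 1.0
grasp_force: 0.0
```

```bash
cat >> h.py <<'E'
def plan(xyz,yaw):
    "shift (fractions) and turn (fractions) from measured pose to a tool-down pose"
    s=state(); q=np.r_[s["tool_rot"][1:],s["tool_rot"][0]]; A=R.from_quat(q)
    B=R.from_euler("z",yaw,degrees=True)*R.from_euler("x",180,degrees=True)
    print("t",round(s["time"],2),"pos",s["tool_pos"].round(4),"yaw",round(np.degrees(np.arctan2(*A.as_matrix()[1::-1,0])),2),
      "zaxis",A.as_matrix()[:,2].round(4),"F",s["contact_force"].round(1),"M",s["ft_torque"].round(2),"w",round(s["gripper_width"],3),"g",round(s["grasp_force"],1))
    if xyz is not None: print("shift",(A.inv().apply(np.array(xyz)-s["tool_pos"])/.5).round(4),"turn",((A.inv()*B).as_rotvec()/1.5).round(4))
E
python3 -c "
from h import *
plan([.532,-.1623,.026],4.2)"
```

```text
t 1.95 pos [ 0.5335 -0.1606  0.1309] yaw 4.19 zaxis [ 9.e-04 -6.e-04 -1.e+00] F [ 0.4 -0.2  1.4] M [-0.02  0.02  0.  ] w 1.0 g 0.0
shift [-0.0034  0.0031  0.2097] turn [ 0.0004 -0.0006 -0.0001]
```

>>> jog_arm(
  motion="100 -0.0034 0.003 0.04 0 0 0; 100 -0.0034 0.003 0.09 0 0 0; 100 -0.0034 0.003 0.14 0 0 0; 100 -0.0034 0.003 0.185 0 0 0; 100 -0.0034 0.003 0.209 0 0 0",
)

```text
time: 2.58
tool_pos: [0.5292, -0.164, 0.0244]
tool_rot: [-0.0, 0.999, 0.036, -0.001]
contact_force: [0.5, 0.5, -0.1]
gripper_width: 0.999
grasp_force: 0.0
```

```bash
python3 -c "
from h import *
plan([.532,-.1623,.026],4.2)
for c in ('top','side'):
    f=grab_frame(c); save(c+'1.png',f['color']); np.savez(c+'1.npz',**f)
a=cv2.imread('pics/side1.png')[130:230,220:330]
cv2.imwrite('pics/c1.png',cv2.resize(a,None,fx=5,fy=5,interpolation=2))
"
```

```text
t 2.58 pos [ 0.5292 -0.164   0.0244] yaw 4.14 zaxis [-2.5e-03  9.0e-04 -1.0e+00] F [ 0.5  0.5 -0.1] M [-0.   -0.03 -0.  ] w 0.999 g 0.0
shift [ 0.0058 -0.0031 -0.0033] turn [-0.0007  0.0016 -0.0007]
```

View pics/c1.png

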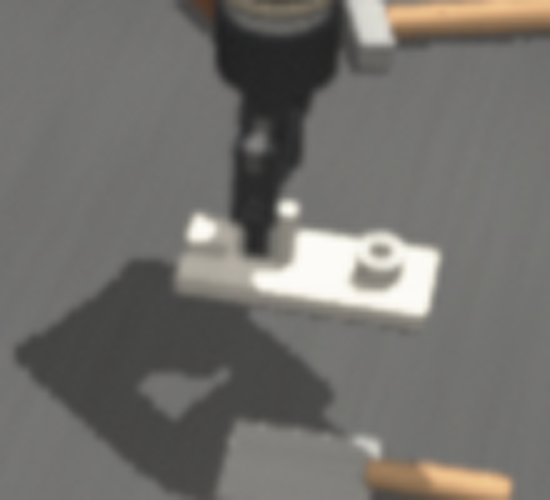

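The crop shows the open fingers straddling the rib at (258,235), with the boss well clear at (380,260). I'll correct the few millimetres, settle, then close.

>>> jog_arm(
  motion="100 0 0 0 0 0 0; 100 0 0 0 0 0 0; 100 0.002 -0.001 -0.001 0 0 0; 100 0.002 -0.001 -0.001 0 0 0; 100 0.002 -0.001 -0.001 0 0 0",
)

```text
time: 3.3
tool_pos: [0.5318, -0.1632, 0.0269]
tool_rot: [0.0, 0.999, 0.037, 0.0]
contact_force: [0.6, -0.2, 1.1]
gripper_width: 1.003
grasp_force: 0.0
```

```bash
python3 -c "
from h import *
plan([.532,-.1623,.026],4.2)"
```

```text
t 3.3 pos [ 0.5318 -0.1632  0.0269] yaw 4.21 zaxis [ 3.e-04 -1.e-04 -1.e+00] F [ 0.6 -0.2  1.1] M [-0.03  0.   -0.01] w 1.003 g 0.0
shift [ 0.0006 -0.0017  0.0018] turn [ 0.0001 -0.0002  0.0001]
```

>>> jog_arm(
  motion="100 0.001 -0.0017 0.002 0 0 0; 50 0.001 -0.0017 0.002 0 0 0; 0 0.001 -0.0017 0.002 0 0 0; 0 0.001 -0.0017 0.002 0 0 0; 0 0.001 -0.0017 0.002 0 0 0",
)

```text
time: 3.92
tool_pos: [0.5322, -0.1627, 0.0258]
tool_rot: [0.0, 0.999, 0.037, 0.0]
contact_force: [-0.4, -5.0, 2.9]
gripper_width: 0.144
grasp_force: 1.8
```

>>> jog_arm(
  motion="0 0 0 0 0 0 0; 0 0 0 0 0 0 0; 0 0 0 0 0 0 0; 0 0 0 0 0 0 0; 0 0 0 0 0 0 0",
)

```text
time: 4.55
tool_pos: [0.5322, -0.1624, 0.0258]
tool_rot: [0.0, 0.999, 0.037, 0.0]
contact_force: [1.9, -1.8, -1.3]
gripper_width: 0.122
grasp_force: 61.6
```

```bash
python3 -c "
from h import *
plan([.532,-.1623,.026],4.2)"
```

```text
t 4.55 pos [ 0.5322 -0.1624  0.0258] yaw 4.2 zaxis [ 2.e-04 -2.e-04 -1.e+00] F [ 1.9 -1.8 -1.3] M [-0.3  -0.17  0.06] w 0.122 g 61.6
shift [-0.0003 -0.0002 -0.0005] turn [ 0.0001 -0.0001  0.    ]
```

>>> jog_arm(
  motion="0 0 0 -0.01 0 0 0; 0 0 0 -0.04 0 0 0; 0 0 0 -0.08 0 0 0; 0 0 0 -0.13 0 0 0; 0 0 0 -0.18 0 0 0",
)

```text
time: 5.18
tool_pos: [0.5324, -0.1623, 0.1181]
tool_rot: [0.0, 0.999, 0.037, 0.001]
contact_force: [-0.4, 0.2, -3.4]
gripper_width: 0.122
grasp_force: 61.1
```

>>> jog_arm(
  motion="0 0 0 -0.05 0 0 0; 0 0 0 -0.1 0 0 0; 0 0 0 -0.15 0 0 0; 0 0 0 -0.19 0 0 0; 0 0 0 -0.22 0 0 0",
)

```text
time: 5.8
tool_pos: [0.5323, -0.1624, 0.2276]
tool_rot: [0.0, 0.999, 0.037, 0.001]
contact_force: [-0.1, -0.1, -4.8]
gripper_width: 0.125
grasp_force: 61.2
```

```bash
python3 -c "
from h import *
rod=np.array([.4686,.2335]);a=np.radians(-4.75);rib=rod+.075*np.array([np.cos(a),np.sin(a)])
print(rib)
plan([*rib,.226],-4.75)
for c in ('top','side'):
    f=grab_frame(c); save(c+'2.png',f['color']); np.savez(c+'2.npz',**f)
    W=cloud(f);X,Y,Z=W[...,0],W[...,1],W[...,2]
    m=(X>.40)&(X<.525)&(Y>-.21)&(Y<-.12)&(Z>.15)&(Z<.222)
    p=W[m&(f['color'].min(-1)>90)]
    z=np.median(p[:,2]); p=p[abs(p[:,2]-z)<.006]
    for _ in range(5):
        A=np.c_[p[:,:2]-p[:,:2].mean(0),np.ones(len(p))];k=np.linalg.lstsq(A,p[:,2],rcond=None)[0]
        r=p[:,2]-A@k; p=p[abs(r)<max(.0015,2*r.std())]
    print(c,len(p),'slopes',k.round(4),p.mean(0).round(4))
"
```

```text
[0.54334241 0.22728938]
t 5.8 pos [ 0.5323 -0.1624  0.2276] yaw 4.2 zaxis [ 1.5e-03 -6.0e-04 -1.0e+00] F [-0.1 -0.1 -4.8] M [ 0.05 -0.14  0.03] w 0.125 g 61.2
shift [ 0.0791 -0.7756  0.0028] turn [ 0.0004 -0.001   0.1042]
top 101 slopes [-0.0634  0.0171  0.2152] [ 0.514  -0.1738  0.2152]
side 328 slopes [ 0.008  -0.007   0.2172] [ 0.4749 -0.1614  0.2172]
```

>>> jog_arm(
  motion="0 0.005 -0.03 0 0 0 0; 0 0.01 -0.1 0 0 0 0; 0 0.02 -0.19 0 0 0 0; 0 0.03 -0.29 0 0 0 0; 0 0.04 -0.39 0 0 0 0",
)

```text
time: 6.52
tool_pos: [0.5366, 0.0361, 0.224]
tool_rot: [-0.0, 0.999, 0.037, -0.001]
contact_force: [0.5, -0.3, -3.1]
gripper_width: 0.121
grasp_force: 61.1
```

>>> jog_arm(
  motion="0 0.01 -0.1 0 0 0 0.01; 0 0.02 -0.2 0 0 0 0.03; 0 0.03 -0.29 0 0 0 0.06; 0 0.037 -0.35 0 0 0 0.09; 0 0.0385 -0.385 0 0 0 0.104",
)

```text
time: 7.15
tool_pos: [0.5412, 0.2293, 0.2237]
tool_rot: [0.0, 0.999, -0.041, -0.002]
contact_force: [0.5, -1.0, -3.8]
gripper_width: 0.122
grasp_force: 61.1
```

>>> jog_arm(
  motion="0 0 0 0 0 0 0; 0 0 0 0 0 0 0; 0 0 0 0 0 0 0; 0 0 0 0 0 0 0; 0 0 0 0 0 0 0",
)

```text
time: 7.78
tool_pos: [0.543, 0.2266, 0.2258]
tool_rot: [-0.0, 0.999, -0.042, 0.0]
contact_force: [0.3, -0.1, -3.8]
gripper_width: 0.12
grasp_force: 61.1
```

```bash
cat > tilt.py <<'E'
from h import *
import sys
n=sys.argv[1]
rod=np.array([.4686,.2335]);a=np.radians(-4.75);ex=np.array([np.cos(a),np.sin(a)]);ey=np.array([-ex[1],ex[0]]);rib=rod+.075*ex
z0=state()["tool_pos"][2]-.026
plan([*rib,state()["tool_pos"][2]],-4.75)
for c in ('top','side'):
    f=grab_frame(c); save(c+n+'.png',f['color']); np.savez(c+n+'.npz',**f)
    W=cloud(f); br=f['color'].min(-1)>90
    U=(W[...,:2]-rod)@ex; V=(W[...,:2]-rod)@ey; H=W[...,2]-z0
    m=br&(abs(H-.014)<.005)&(U>-.05)&(U<.14)&(abs(V)<.045)
    p=np.c_[U[m],V[m],H[m]]
    for _ in range(6):
        A=np.c_[p[:,:2],np.ones(len(p))];k=np.linalg.lstsq(A,p[:,2],rcond=None)[0]
        r=p[:,2]-A@k; p=p[abs(r)<max(.0012,2*r.std())]
    print(c,len(p),'slopes deg',np.degrees(k[:2]).round(2),'top height over expected',(k[2]-.014).round(4))
    print('  plate rect (want centre 46.5,0)',cv2.minAreaRect((p[:,:2]*1000).astype(np.float32)))
    b=(abs(H-.034)<.006)&(np.hypot(U,V)<.024); 
    if b.any(): print('  boss',b.sum(),(1000*np.array([U[b].mean(),V[b].mean()])).round(1),cv2.minEnclosingCircle((1000*np.c_[U[b],V[b]]).astype(np.float32)))
E
python3 tilt.py 3; python3 -c "
import cv2,numpy as np
a=cv2.imread('pics/side3.png')[170:320,170:320];b=cv2.imread('pics/top3.png')[130:250,130:230]
cv2.imwrite('pics/c3.png',np.hstack([cv2.resize(a,(480,480)),cv2.resize(b,(300,480)[:2]) if 0 else cv2.resize(b,(320,384)).repeat(1,0) if 0 else cv2.resize(b[:,:80],(320,480))]))"
```

```text
t 7.78 pos [0.543  0.2266 0.2258] yaw -4.78 zaxis [ 2.e-04  0.e+00 -1.e+00] F [ 0.3 -0.1 -3.8] M [ 0.   -0.16 -0.02] w 0.12 g 61.1
shift [ 0.0006 -0.0014  0.    ] turn [-0.     -0.0001 -0.0003]
top 93 slopes deg [0.35 0.97] top height over expected -0.0006
  plate rect (want centre 46.5,0) ((55.825164794921875, -0.39411163330078125), (60.47397994995117, 144.78799438476562), 89.81856536865234)
side 970 slopes deg [ 0.28 -0.66] top height over expected -0.0004
  plate rect (want centre 46.5,0) ((45.851158142089844, -0.7533035278320312), (61.99272918701172, 163.93252563476562), 89.87743377685547)
  boss 124 [-1.7  0.8] ((-0.8218808770179749, 0.21868762373924255), 16.307775497436523)
```

View pics/c3.png

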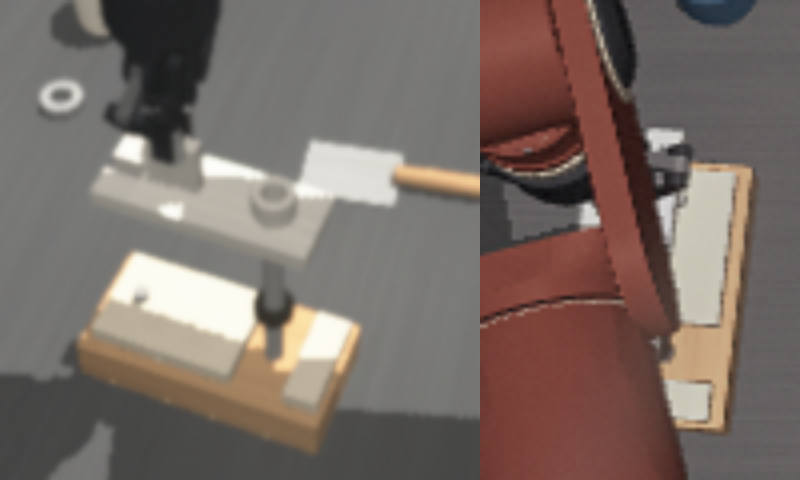

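The crop shows the plate held level with its boss (273,198) right over the rod (272,290), and the collar partway up. Now apply the small correction and descend onto the tip.

>>> jog_arm(
  motion="0 0.0006 -0.0014 0.01 0 0 0; 0 0.0006 -0.0014 0.025 0 0 0; 0 0.0006 -0.0014 0.04 0 0 0; 0 0.0006 -0.0014 0.05 0 0 0; 0 0.0006 -0.0014 0.054 0 0 0",
)

```text
time: 8.5
tool_pos: [0.5429, 0.2276, 0.1979]
tool_rot: [0.0, 0.999, -0.041, -0.0]
contact_force: [-0.1, -0.2, -4.1]
gripper_width: 0.121
grasp_force: 61.2
```

>>> jog_arm(
  motion="0 0 0 0.003 0 0 0; 0 0 0 0.006 0 0 0; 0 0 0 0.009 0 0 0; 0 0 0 0.012 0 0 0; 0 0 0 0.014 0 0 0",
)

```text
time: 9.12
tool_pos: [0.5434, 0.2275, 0.1918]
tool_rot: [0.0, 0.999, -0.041, 0.0]
contact_force: [1.0, -1.8, -2.8]
gripper_width: 0.126
grasp_force: 61.3
```

```bash
python3 tilt.py 4
```

```text
t 9.12 pos [0.5434 0.2275 0.1918] yaw -4.74 zaxis [ 5.e-04 -4.e-04 -1.e+00] F [ 1.  -1.8 -2.8] M [-0.26 -0.24  0.12] w 0.126 g 61.3
shift [-0.0001  0.0004  0.    ] turn [ 0.0002 -0.0004  0.0001]
top 83 slopes deg [ 0.27 -0.75] top height over expected -0.0005
  plate rect (want centre 46.5,0) ((54.58345031738281, 0.4866905212402344), (60.791038513183594, 144.93789672851562), 89.96339416503906)
side 887 slopes deg [ 0.17 -0.78] top height over expected -0.0004
  plate rect (want centre 46.5,0) ((45.68570327758789, 0.010631561279296875), (163.427978515625, 61.7044563293457), 0.6573496460914612)
  boss 120 [-1.3  1.3] ((-0.36644142866134644, -0.20182816684246063), 16.45425796508789)
```

The rod has entered by about 9 mm. There is a light side force of -1.8 N in y, so I'll yield that way and continue in small steps.

>>> jog_arm(
  motion="0 0.0003 0.0012 0.002 0 0 0; 0 0.0003 0.0012 0.006 0 0 0; 0 0.0003 0.0012 0.01 0 0 0; 0 0.0003 0.0012 0.015 0 0 0; 0 0.0003 0.0012 0.02 0 0 0",
)

```text
time: 9.85
tool_pos: [0.5433, 0.2271, 0.1815]
tool_rot: [-0.0, 0.999, -0.041, -0.0]
contact_force: [1.0, -1.0, -3.3]
gripper_width: 0.122
grasp_force: 61.2
```

```bash
python3 -c "
from h import *
plan(None,0)"
```

```text
t 9.85 pos [0.5433 0.2271 0.1815] yaw -4.74 zaxis [-0.  0. -1.] F [ 1.  -1.  -3.3] M [-0.16 -0.22  0.12] w 0.122 g 61.2
```

>>> jog_arm(
  motion="0 0.0005 0.001 0.01 0 0 0; 0 0.0005 0.001 0.02 0 0 0; 0 0.0005 0.001 0.035 0 0 0; 0 0.0005 0.001 0.05 0 0 0; 0 0.0005 0.001 0.06 0 0 0",
)

```text
time: 10.48
tool_pos: [0.5433, 0.2265, 0.1509]
tool_rot: [0.0, 0.999, -0.041, -0.0]
contact_force: [-0.3, -0.7, -4.2]
gripper_width: 0.123
grasp_force: 61.2
```

```bash
python3 tilt.py 5
```

```text
t 10.47 pos [0.5433 0.2265 0.1509] yaw -4.74 zaxis [-7.e-04 -2.e-04 -1.e+00] F [-0.3 -0.7 -4.2] M [ 0.04 -0.15  0.  ] w 0.123 g 61.2
shift [-0.     -0.0016 -0.    ] turn [0.0002 0.0005 0.0001]
top 57 slopes deg [0.98 0.51] top height over expected -0.0017
  plate rect (want centre 46.5,0) ((56.81141662597656, -1.0264053344726562), (58.59864807128906, 142.3283233642578), 89.42328643798828)
side 874 slopes deg [ 0.11 -0.62] top height over expected -0.0009
  plate rect (want centre 46.5,0) ((45.858848571777344, -1.1203079223632812), (62.79446029663086, 163.77125549316406), 89.65868377685547)
  boss 95 [-2.8  4.2] ((-1.568729281425476, 0.5699898600578308), 15.620121002197266)
```

>>> jog_arm(
  motion="0 0 0 0.008 0 0 0; 0 0 0 0.016 0 0 0; 0 0 0 0.024 0 0 0; 0 0 0 0.032 0 0 0; 0 0 0 0.04 0 0 0",
)

```text
time: 11.2
tool_pos: [0.5441, 0.2266, 0.1325]
tool_rot: [-0.0, 0.999, -0.041, 0.001]
contact_force: [-1.3, -1.0, 2.2]
gripper_width: 0.12
grasp_force: 61.9
```

```bash
python3 tilt.py 6
```

```text
t 11.2 pos [0.5441 0.2266 0.1325] yaw -4.73 zaxis [ 1.1e-03  1.0e-04 -1.0e+00] F [-1.3 -1.   2.2] M [-0.09  0.36  0.06] w 0.12 g 61.9
shift [-0.0015 -0.0013 -0.    ] turn [-0.0001 -0.0007  0.0002]
top 58 slopes deg [-0.01  1.22] top height over expected -0.0007
  plate rect (want centre 46.5,0) ((56.79359436035156, 0.08697319030761719), (59.996620178222656, 143.33004760742188), 89.88127899169922)
side 848 slopes deg [-0.41 -0.64] top height over expected 0.0
  plate rect (want centre 46.5,0) ((45.95646667480469, -1.1221351623535156), (62.470726013183594, 163.52462768554688), 89.4463119506836)
  boss 97 [-2.3  4.4] ((-0.3091178834438324, -0.7579847574234009), 16.13191032409668)
```

The collar is being pushed (about 6 N) and pitch moved only 0.5°. Continuing while watching the tilt.

>>> jog_arm(
  motion="0 0 0 0.008 0 0 0; 0 0 0 0.016 0 0 0; 0 0 0 0.024 0 0 0; 0 0 0 0.032 0 0 0; 0 0 0 0.036 0 0 0",
)

```text
time: 11.92
tool_pos: [0.5438, 0.2265, 0.1135]
tool_rot: [-0.0, 0.999, -0.041, 0.0]
contact_force: [2.0, -0.0, 2.0]
gripper_width: 0.119
grasp_force: 61.9
```

```bash
python3 tilt.py 7
```

```text
t 11.93 pos [0.5438 0.2265 0.1135] yaw -4.75 zaxis [ 8.e-04  1.e-04 -1.e+00] F [ 2. -0.  2.] M [-0.05 -0.07 -0.  ] w 0.119 g 61.9
shift [-0.0011 -0.0014 -0.    ] turn [-0.0001 -0.0005  0.0001]
top 57 slopes deg [-0.38 -0.39] top height over expected 0.0001
  plate rect (want centre 46.5,0) ((57.570953369140625, -1.0076560974121094), (58.29754638671875, 139.8496856689453), 88.9609375)
side 833 slopes deg [-0.51 -0.83] top height over expected 0.0003
  plate rect (want centre 46.5,0) ((46.2751579284668, -1.6013641357421875), (163.96734619140625, 62.065879821777344), 0.06440694630146027)
  boss 96 [-3.   4.3] ((-1.8981475830078125, -0.08891153335571289), 16.360078811645508)
```

>>> jog_arm(
  motion="0 0.0005 0 0.006 0 0.002 0; 0 0.0005 0 0.012 0 0.003 0; 0 0.0005 0 0.018 0 0.004 0; 0 0.0005 0 0.024 0 0.004 0; 0 0.0005 0 0.028 0 0.004 0",
)

```text
time: 12.65
tool_pos: [0.5438, 0.2265, 0.0995]
tool_rot: [0.0, 0.999, -0.041, 0.003]
contact_force: [1.7, -0.4, 1.6]
gripper_width: 0.12
grasp_force: 61.9
```

```bash
python3 tilt.py 8;  python3 -c "
import cv2,numpy as np
a=cv2.imread('pics/side8.png')[220:310,185:295]
cv2.imwrite('pics/c8.png',cv2.resize(a,(733,600),interpolation=cv2.INTER_CUBIC))"
```

```text
t 12.65 pos [0.5438 0.2265 0.0995] yaw -4.74 zaxis [ 6.e-03 -4.e-04 -1.e+00] F [ 1.7 -0.4  1.6] M [-0.05 -0.04  0.01] w 0.12 g 61.9
shift [-0.001  -0.0014 -0.    ] turn [-0.     -0.004   0.0001]
top 60 slopes deg [-0.22 -2.03] top height over expected -0.0009
  plate rect (want centre 46.5,0) ((55.669044494628906, -0.7314834594726562), (58.69453811645508, 144.26409912109375), 89.62261962890625)
side 806 slopes deg [-0.16 -0.44] top height over expected -0.0002
  plate rect (want centre 46.5,0) ((45.58272171020508, -1.4188957214355469), (163.5810089111328, 62.43845748901367), 0.18723219633102417)
  boss 94 [-3.   4.1] ((-0.967707633972168, -0.27916663885116577), 16.190536499023438)
```

View pics/c8.png

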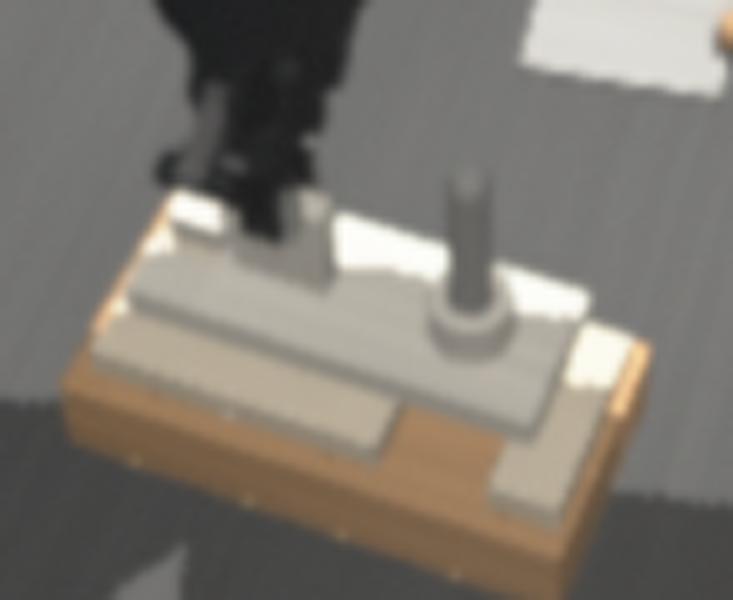

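The plate sits square over the jig, with the rod through the boss at (470,290) and its edges parallel to the base. Now slowly onto the dowel.

>>> jog_arm(
  motion="0 0 0 0.006 0 0 0; 0 0 0 0.011 0 0 0; 0 0 0 0.015 0 0 0; 0 0 0 0.018 0 0 0; 0 0 0 0.021 0 0 0",
)

```text
time: 13.38
tool_pos: [0.5438, 0.2265, 0.0891]
tool_rot: [0.0, 0.999, -0.041, 0.003]
contact_force: [1.4, -0.8, 1.6]
gripper_width: 0.12
grasp_force: 61.9
```

```bash
python3 -c "
from h import *
plan(None,0)"
```

```text
t 13.38 pos [0.5438 0.2265 0.0891] yaw -4.74 zaxis [ 6.e-03 -5.e-04 -1.e+00] F [ 1.4 -0.8  1.6] M [0.01 0.   0.  ] w 0.12 g 61.9
```

>>> jog_arm(
  motion="0 0 0 0.002 0 0 0; 0 0 0 0.004 0 0 0; 0 0 0 0.006 0 0 0; 0 0 0 0.008 0 0 0; 0 0 0 0.009 0 0 0",
)

```text
time: 14.0
tool_pos: [0.5438, 0.2265, 0.0846]
tool_rot: [0.0, 0.999, -0.041, 0.003]
contact_force: [0.3, -0.5, 1.8]
gripper_width: 0.118
grasp_force: 61.9
```

```bash
python3 tilt.py 9
```

```text
t 14.0 pos [0.5438 0.2265 0.0846] yaw -4.74 zaxis [ 5.9e-03 -5.0e-04 -1.0e+00] F [ 0.3 -0.5  1.8] M [-0.02  0.12 -0.05] w 0.118 g 61.9
shift [-0.0011 -0.0015 -0.    ] turn [-0.     -0.004   0.0001]
top 47 slopes deg [  2.38 -11.38] top height over expected -0.0083
  plate rect (want centre 46.5,0) ((58.01312255859375, -28.529624938964844), (143.03775024414062, 22.2381534576416), 9.238724708557129)
side 837 slopes deg [-0.27 -0.63] top height over expected 0.0001
  plate rect (want centre 46.5,0) ((45.96581268310547, -1.5159645080566406), (63.34552001953125, 163.39019775390625), 89.74861907958984)
  boss 87 [-3.1  4.6] ((-1.2427468299865723, 0.29056692123413086), 15.890966415405273)
```

The fork is over the dowel without binding. Easing to contact with the plaster.

>>> jog_arm(
  motion="0 0 0 0.002 0 0 0; 0 0 0 0.004 0 0 0; 0 0 0 0.005 0 0 0; 0 0 0 0.006 0 0 0; 0 0 0 0.007 0 0 0",
)

```text
time: 14.72
tool_pos: [0.5439, 0.2265, 0.0812]
tool_rot: [0.0, 0.999, -0.041, 0.003]
contact_force: [1.0, -0.6, 2.6]
gripper_width: 0.117
grasp_force: 61.9
```

```bash
python3 -c "
from h import *
plan(None,0)"
```

```text
t 14.72 pos [0.5439 0.2265 0.0812] yaw -4.74 zaxis [ 5.9e-03 -5.0e-04 -1.0e+00] F [ 1.  -0.6  2.6] M [0.02 0.13 0.05] w 0.117 g 61.9
```

>>> jog_arm(
  motion="0 0 0 0.0005 0 0 0; 0 0 0 0.001 0 0 0; 0 0 0 0.0015 0 0 0; 0 0 0 0.002 0 0 0; 0 0 0 0.002 0 0 0",
)

```text
time: 15.35
tool_pos: [0.5438, 0.2264, 0.0807]
tool_rot: [0.0, 0.999, -0.041, 0.003]
contact_force: [-2.4, -2.1, 5.2]
gripper_width: 0.121
grasp_force: 62.5
```

```bash
python3 -c "
from h import *
plan(None,0)"
```

```text
t 15.35 pos [0.5438 0.2264 0.0807] yaw -4.73 zaxis [ 5.6e-03 -7.0e-04 -1.0e+00] F [-2.4 -2.1  5.2] M [-0.16  0.56  0.01] w 0.121 g 62.5
```

>>> jog_arm(
  motion="0 0 0 0.0005 0 0 0; 0 0 0 0.001 0 0 0; 0 0 0 0.0015 0 0 0; 0 0 0 0.002 0 0 0; 0 0 0 0.002 0 0 0",
)

```text
time: 15.98
tool_pos: [0.5437, 0.2264, 0.0806]
tool_rot: [0.0, 0.999, -0.041, 0.003]
contact_force: [-4.4, -2.1, 9.5]
gripper_width: 0.118
grasp_force: 63.1
```

```bash
python3 tilt.py 10
```

```text
t 15.97 pos [0.5437 0.2264 0.0806] yaw -4.73 zaxis [ 0.0052 -0.001  -1.    ] F [-4.4 -2.1  9.5] M [-0.33  0.98 -0.  ] w 0.118 g 63.1
shift [-0.0009 -0.0017 -0.    ] turn [ 0.0004 -0.0035  0.0002]
top 49 slopes deg [-0.98  5.52] top height over expected 0.0029
  plate rect (want centre 46.5,0) ((57.252845764160156, -26.742542266845703), (142.49462890625, 20.801834106445312), 5.887626647949219)
side 813 slopes deg [-0.37  0.15] top height over expected 0.0001
  plate rect (want centre 46.5,0) ((46.39387512207031, -1.2407302856445312), (163.8355712890625, 61.30801773071289), 0.3529917597770691)
  boss 90 [-2.9  4.1] ((-0.9925622344017029, -0.23711585998535156), 16.36618995666504)
```

```bash
cat > pl.py <<'E'
from h import *
import sys
def fit(p):
    for _ in range(6):
        A=np.c_[p[:,:2],np.ones(len(p))];k=np.linalg.lstsq(A,p[:,2],rcond=None)[0]
        r=p[:,2]-A@k; p=p[abs(r)<max(.0012,2*r.std())]
    return len(p),'slope deg',np.degrees(k[:2]).round(2),'h@bore %.4f @fork %.4f'%(k[2],k[2]+.115*k[0])
def show(n,rod,yaw,z):
    f=dict(np.load(n)); W=cloud(f);a=np.radians(yaw);ex=np.array([np.cos(a),np.sin(a)]);ey=np.array([-ex[1],ex[0]])
    U=(W[...,:2]-rod)@ex; V=(W[...,:2]-rod)@ey; H=W[...,2]
    m=(f['color'].min(-1)>90)&(abs(H-z)<.005)&(U>-.05)&(U<.14)&(abs(V)<.04)
    print(n,z,fit(np.c_[U[m],V[m],H[m]]))
if __name__=="__main__":
    show('side0.npz',np.array([.4573,-.168]),4.2,.014)
    show('side0.npz',np.array([.4686,.2335]),-4.75,.055)
    for n in sys.argv[1:]: show(n,np.array([.4686,.2335]),-4.75,.069)
E
python3 pl.py side10.npz
```

```text
side0.npz 0.014 (438, 'slope deg', array([-0.  , -0.93]), 'h@bore 0.0136 @fork 0.0136')
side0.npz 0.055 (1280, 'slope deg', array([-0.01,  0.21]), 'h@bore 0.0543 @fork 0.0543')
side10.npz 0.069 (813, 'slope deg', array([-0.37,  0.15]), 'h@bore 0.0687 @fork 0.0680')
```

The bore end is about 0.5 mm high, and nothing is binding. I'll pitch slightly bore-down, relieve the side force and press on.

>>> jog_arm(
  motion="0 -0.0007 0 0 0 0.002 0; 0 -0.0015 0.0005 0 0 0.004 0; 0 -0.0015 0.0005 0.001 0 0.005 0; 0 -0.0015 0.0005 0.002 0 0.005 0; 0 -0.0015 0.0005 0.002 0 0.005 0",
)

```text
time: 16.7
tool_pos: [0.5439, 0.2262, 0.0805]
tool_rot: [0.0, 0.999, -0.041, 0.007]
contact_force: [-3.2, -2.8, 10.9]
gripper_width: 0.121
grasp_force: 63.3
```

```bash
python3 tilt.py 11 | head -1; python3 pl.py side11.npz|tail -1
```

```text
t 16.7 pos [0.5439 0.2262 0.0805] yaw -4.74 zaxis [ 0.0147 -0.0013 -0.9999] F [-3.2 -2.8 10.9] M [-0.27  0.9  -0.04] w 0.121 g 63.3
side11.npz 0.069 (835, 'slope deg', array([-0.04, -0.25]), 'h@bore 0.0685 @fork 0.0684')
```

>>> jog_arm(
  motion="0 -0.0005 0.001 0.001 0 0 0; 0 -0.0005 0.001 0.002 0 0 0; 0 -0.0005 0.001 0.003 0 0 0; 0 -0.0005 0.001 0.004 0 0 0; 0 -0.0005 0.001 0.004 0 0 0",
)

```text
time: 17.42
tool_pos: [0.5439, 0.2262, 0.0805]
tool_rot: [0.0, 0.999, -0.041, 0.008]
contact_force: [-7.5, -3.3, 19.7]
gripper_width: 0.12
grasp_force: 64.5
```

```bash
python3 tilt.py 12 | head -1; python3 pl.py side12.npz|tail -1
```

```text
t 17.43 pos [0.5439 0.2262 0.0805] yaw -4.73 zaxis [ 1.510e-02 -7.000e-04 -9.999e-01] F [-7.5 -3.3 19.7] M [-0.39  1.59 -0.  ] w 0.12 g 64.5
side12.npz 0.069 (816, 'slope deg', array([-0.08, -0.16]), 'h@bore 0.0684 @fork 0.0683')
```

19.7 N, with the plate level and flush. Holding for over a second while relieving the x side load.

>>> jog_arm(
  motion="0 -0.001 0.0005 0 0 0 0; 0 -0.002 0.001 0 0 0 0; 0 -0.002 0.001 0 0 0 0; 0 -0.002 0.001 0 0 0 0; 0 -0.002 0.001 0 0 0 0",
)

```text
time: 18.15
tool_pos: [0.544, 0.2261, 0.0804]
tool_rot: [-0.001, 0.999, -0.041, 0.009]
contact_force: [-3.9, -2.0, 17.1]
gripper_width: 0.121
grasp_force: 63.9
```

>>> jog_arm(
  motion="0 0 0 0 0 0 0; 0 0 0 0 0 0 0; 0 0 0 0 0 0 0; 0 0 0 0 0 0 0; 0 0 0 0 0 0 0",
)

```text
time: 18.77
tool_pos: [0.544, 0.2262, 0.0805]
tool_rot: [-0.001, 0.999, -0.041, 0.009]
contact_force: [-3.7, -2.8, 16.4]
gripper_width: 0.121
grasp_force: 63.9
```

```bash
python3 tilt.py 13 | head -1; python3 pl.py side13.npz|tail -1
```

```text
t 18.77 pos [0.544  0.2262 0.0805] yaw -4.74 zaxis [ 1.800e-02  5.000e-04 -9.998e-01] F [-3.7 -2.8 16.4] M [-0.06  0.98  0.02] w 0.121 g 63.9
side13.npz 0.069 (825, 'slope deg', array([-0.22, -0.05]), 'h@bore 0.0685 @fork 0.0680')
```

>>> jog_arm(
  motion="0 -0.0005 0.0005 0.001 0 0.001 0; 0 -0.0005 0.0005 0.002 0 0.001 0; 0 -0.0005 0.0005 0.002 0 0.001 0; 0 -0.0005 0.0005 0.002 0 0.001 0; 0 -0.0005 0.0005 0.002 0 0.001 0",
)

```text
time: 19.5
tool_pos: [0.544, 0.2261, 0.0804]
tool_rot: [-0.001, 0.999, -0.041, 0.01]
contact_force: [-4.4, -2.2, 20.4]
gripper_width: 0.116
grasp_force: 64.5
```

>>> jog_arm(
  motion="0 0 0 0 0 0 0; 0 0 0 0 0 0 0; 0 0 0 0 0 0 0; 0 0 0 0 0 0 0; 0 0 0 0 0 0 0",
)

```text
time: 20.12
tool_pos: [0.544, 0.2262, 0.0804]
tool_rot: [-0.001, 0.999, -0.041, 0.01]
contact_force: [-4.8, -2.8, 20.2]
gripper_width: 0.121
grasp_force: 64.5
```

>>> jog_arm(
  motion="0 0 0 0 0 0 0; 0 0 0 0 0 0 0; 0 0 0 0 0 0 0; 0 0 0 0 0 0 0; 0 0 0 0 0 0 0",
)

```text
time: 20.75
tool_pos: [0.544, 0.2261, 0.0804]
tool_rot: [-0.001, 0.999, -0.041, 0.01]
contact_force: [-4.7, -1.8, 19.3]
gripper_width: 0.12
grasp_force: 64.5
```

```bash
python3 tilt.py 14 | head -1; python3 pl.py side14.npz|tail -1;  python3 -c "
import cv2,numpy as np
a=cv2.imread('pics/side14.png')[220:310,185:295]
cv2.imwrite('pics/c14.png',cv2.resize(a,(733,600),interpolation=cv2.INTER_CUBIC))"
```

```text
t 20.75 pos [0.544  0.2261 0.0804] yaw -4.74 zaxis [ 2.000e-02  7.000e-04 -9.998e-01] F [-4.7 -1.8 19.3] M [-0.14  1.3  -0.01] w 0.12 g 64.5
side14.npz 0.069 (813, 'slope deg', array([-0.14,  0.32]), 'h@bore 0.0684 @fork 0.0682')
```

View pics/c14.png

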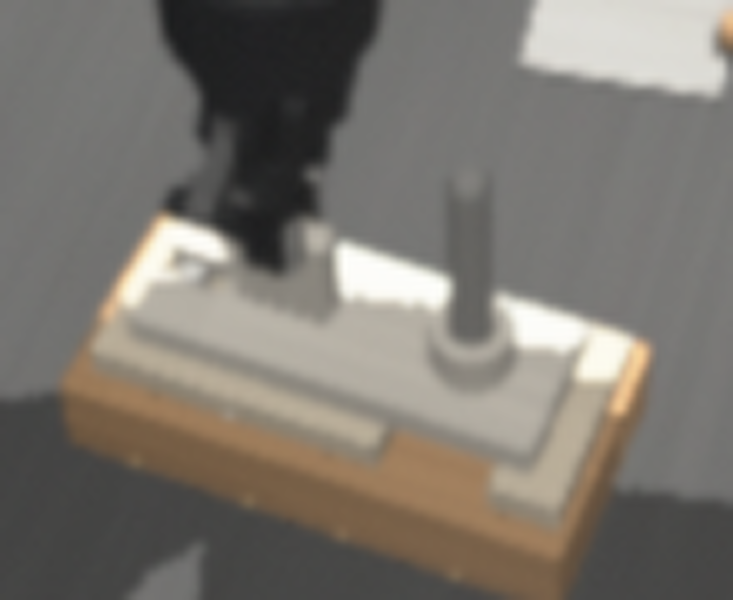

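The plate is down on the blocks, with the dowel in the slot at (200,265), level to within measurement noise. It was held at about 20 N for over 1 s. Next I unload, check, then open.

>>> jog_arm(
  motion="0 0 0 -0.002 0 0 0; 0 0 0 -0.004 0 0 0; 0 0 0 -0.006 0 0 0; 0 0 0 -0.007 0 0 0; 0 0 0 -0.007 0 0 0",
)

```text
time: 21.48
tool_pos: [0.5438, 0.2259, 0.0805]
tool_rot: [-0.001, 0.999, -0.042, 0.01]
contact_force: [5.8, 1.5, 6.8]
gripper_width: 0.124
grasp_force: 62.5
```

```bash
python3 tilt.py 15 | head -1; python3 pl.py side15.npz|tail -1
```

```text
t 21.48 pos [0.5438 0.2259 0.0805] yaw -4.77 zaxis [ 2.030e-02  6.000e-04 -9.998e-01] F [5.8 1.5 6.8] M [ 0.34 -0.33 -0.1 ] w 0.124 g 62.5
side15.npz 0.069 (797, 'slope deg', array([-0.07, -0.05]), 'h@bore 0.0684 @fork 0.0683')
```

>>> jog_arm(
  motion="0 0.002 -0.0005 -0.0005 0 0 0; 0 0.003 -0.001 -0.001 0 0 0; 30 0.003 -0.001 -0.001 0 0 0; 100 0.003 -0.001 -0.001 0 0 0; 100 0.003 -0.001 -0.001 0 0 0",
)

```text
time: 22.2
tool_pos: [0.5422, 0.2254, 0.0781]
tool_rot: [0.001, 0.999, -0.041, 0.007]
contact_force: [0.4, -0.1, -0.3]
gripper_width: 0.717
grasp_force: 0.0
```

>>> jog_arm(
  motion="100 0 0 0 0 0 0; 100 0 0 0 0 0 0; 100 0 0 0 0 0 0; 100 0 0 0 0 0 0; 100 0 0 0 0 0 0",
)

```text
time: 22.82
tool_pos: [0.5431, 0.2256, 0.0792]
tool_rot: [0.0, 0.999, -0.041, 0.008]
contact_force: [0.3, -0.2, -0.1]
gripper_width: 1.002
grasp_force: 0.0
```

```bash
python3 tilt.py 16 | head -2; python3 pl.py side16.npz|tail -1
```

```text
t 22.82 pos [0.5431 0.2256 0.0792] yaw -4.74 zaxis [ 0.015  -0.0012 -0.9999] F [ 0.3 -0.2 -0.1] M [-0.04  0.05 -0.02] w 1.002 g 0.0
shift [ 0.0003 -0.0034  0.    ] turn [-0.     -0.01    0.0002]
side16.npz 0.069 (722, 'slope deg', array([ 0.  , -0.06]), 'h@bore 0.0684 @fork 0.0684')
```

Released and level. Retreating straight up.

>>> jog_arm(
  motion="100 0 0 -0.02 0 0 0; 100 0 0 -0.06 0 0 0; 100 0 0 -0.12 0 0 0; 100 0 0 -0.19 0 0 0; 100 0 0 -0.26 0 0 0",
)

```text
time: 23.55
tool_pos: [0.5414, 0.2258, 0.2123]
tool_rot: [-0.0, 0.999, -0.041, 0.009]
contact_force: [0.2, -0.4, 0.5]
gripper_width: 1.0
grasp_force: 0.0
```

>>> jog_arm(
  motion="100 0.02 0.03 -0.06 0 0 0; 100 0.06 0.1 -0.1 0 0 0; 100 0.1 0.2 -0.12 0 0 0; 100 0.12 0.27 -0.12 0 0 0; 100 0.12 0.3 -0.12 0 0 0",
)

```text
time: 24.18
tool_pos: [0.5882, 0.0697, 0.2721]
tool_rot: [0.0, 0.999, -0.042, 0.009]
contact_force: [-0.8, -0.7, -0.4]
gripper_width: 1.001
grasp_force: 0.0
```

```bash
python3 tilt.py 17 |head -1; python3 pl.py side17.npz top17.npz|tail -2; python3 -c "
import cv2,numpy as np
a=cv2.imread('pics/side17.png');b=cv2.imread('pics/top17.png')
c=cv2.resize(a[220:310,185:295],(366,300),interpolation=2);d=cv2.resize(b[155:245,150:260],(366,300),interpolation=2)
cv2.imwrite('pics/c17.png',np.vstack([np.hstack([c,d]),np.hstack([cv2.resize(a,(366,275)),cv2.resize(b,(366,275))])]))"
```

```text
t 24.18 pos [0.5882 0.0697 0.2721] yaw -4.86 zaxis [ 0.0173 -0.0012 -0.9998] F [-0.8 -0.7 -0.4] M [0.02 0.08 0.03] w 1.001 g 0.0
side17.npz 0.069 (857, 'slope deg', array([-0.14, -0.14]), 'h@bore 0.0684 @fork 0.0682')
top17.npz 0.069 (428, 'slope deg', array([-0.14, -0.06]), 'h@bore 0.0687 @fork 0.0684')
  ret = _var(a, axis=axis, dtype=dtype, out=out, ddof=ddof,
  arrmean = um.true_divide(arrmean, div, out=arrmean,
  ret = ret.dtype.type(ret / rcount)
```

View pics/c17.png

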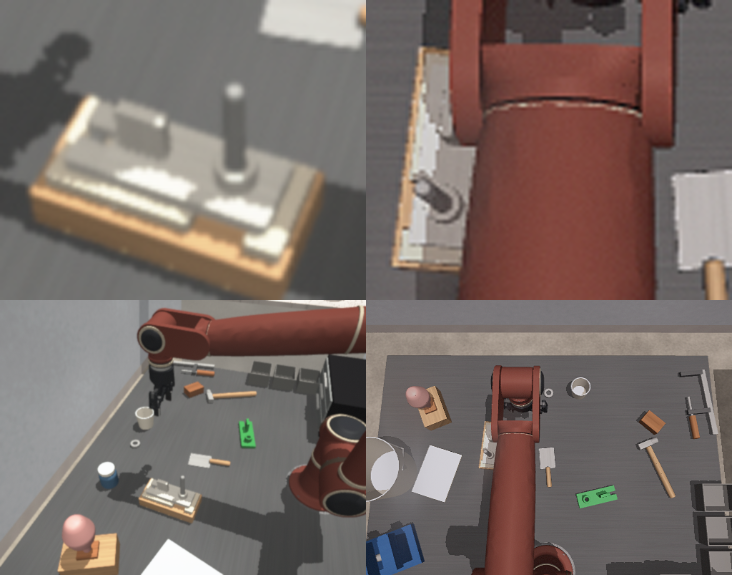

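The plate rests on the jig, the gripper is clear and the other objects are undisturbed. One averaged flatness check before handing in.

```bash
python3 - <<'E'
from h import *
from pl import fit
rod=np.array([.4686,.2335]);a=np.radians(-4.75);ex=np.array([np.cos(a),np.sin(a)]);ey=np.array([-ex[1],ex[0]])
fs=[grab_frame("side") for _ in range(8)]
f=fs[0]; f["range_z"]=np.mean([g["range_z"] for g in fs],0)
W=cloud(f);U=(W[...,:2]-rod)@ex;V=(W[...,:2]-rod)@ey;H=W[...,2]
m=(abs(H-.069)<.004)&(U>-.033)&(U<.126)&(abs(V)<.029)
print("plate",fit(np.c_[U[m],V[m],H[m]]))
for lo,hi in((-.033,-.02),(.02,.05),(.10,.126)):
    k=m&(U>lo)&(U<hi)&(V>-.02)&(V<.028); print(lo,hi,k.sum(),np.median(H[k]).round(5))
m=(abs(H-.055)<.004)&(U>-.047)&(U<.137)&(V>.032)&(V<.038); print("plaster",m.sum(),[np.median(H[m&(U>a)&(U<b)]).round(4) for a,b in((-.05,-.02),(.02,.08),(.08,.14))])
E
```

```text
plate (791, 'slope deg', array([-0.11, -0.05]), 'h@bore 0.0685 @fork 0.0683')
-0.033 -0.02 88 0.06858
0.02 0.05 181 0.06843
0.1 0.126 113 0.06823
plaster 129 [np.float64(0.0546), np.float64(0.0544), np.float64(0.0542)]
```

The plate's top is 14.0 mm above the plaster at the rear, middle and fork, which is exactly its thickness, so it is flush.

```bash
python3 -c "
from h import *
print(job_done())"
```

```text
the job is handed in; nothing more can be done
None
```

The aluminium clamp plate is bedded flush on the plaster blocks, over the rod with its fork on the dowel; I pressed it at about 20 N for over a second, let go with the gripper clear, and handed the job in at about 25 s.

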